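# Put the heel cup away in its clip box and snap the latch

## Robot

A 6-joint arm with a two-finger parallel gripper is mounted at the origin on the work surface. World frame = base frame: x ahead of the robot, y to its left, z up, the work surface at z = 0. Lengths are in m, angles in degrees, forces in N, time in s.
With the tool pointing down it reaches from about 0.25 to 0.725 m from the base axis. Payload 9.7 kg.
Tool frame: the origin (TCP) lies between the finger pads; the fingertips stand 25 mm ahead of it and the grasp point (between the pads) lies 6 mm ahead of it; z points along the fingers, y is the line along which they close (so a half turn about z gives the same grasp; the last joint's range is limited). The gripper opens to 85 mm and grips with 20 to 120 N. Pads are 22 mm wide; open, the fingers measure 114 mm over their backs; the gripper's body (76 mm by 85 mm) begins 54 mm behind the grasp point. The pads swing forward as they close: fully open they stand 13 mm farther back than shut.
Start: joints at [-67.724, 4.979, 10.078, 95.1, 0, 90], TCP at [0.208, -0.509, 0.256] pointing down, gripper open.
Joint ranges: [-179.16, 179.16], [-48.56, 103.87], [-65.8, 70.77], [-126.05, 130.52], [-82.76, 87.17], [-180, 180]. Speed limits (degrees/s): [127.2, 127.2, 147.25, 180, 180, 180].

## Interface

Orientations are given as [roll, pitch, yaw] about the fixed x, y, z axes, in that order (R = Rz(yaw) Ry(pitch) Rx(roll)).
In Python, from workcell import bot gives the robot as it stands. The module is installed in compiled form; this text tells all that it offers.
- The arm moves only by the shell command python3 -m pendant [FORCE], which reads ROWS from standard input. ROWS is a JSON list of rows, 1 to 5 of them, each an object with the fields xyz (a list: dx, dy, dz in fractions of the full range, 1 being 600 mm), rz (a turn about the tool's z in a scale on which 1.0 is 90 degrees), aperture (the finger opening in m); a field left out counts as zero (the opening has to be given); each row is the pose to reach, as a shift and turn from the pose commanded when the command began, along the tool's axes at that moment; what a row does not reach only later rows make up. A row lasts 1/12 s, in which the tool goes at most 0.0417 m and 7.16 degrees, less where a joint would pass 70% of its speed; a pose out of reach is approached as far as the arm can. The fingers move at their own pace and stop on an object; FORCE is the grip in N (left out, the last holds). Time passes only in rows, so rows that do not move let the fingers close. It prints the time, the measured TCP pose, the force, the opening and the grip force at its end. No shift or turn number may pass 1 either way. Input that does not fit is refused with a message, and nothing moves.
- bot.get_obs(): the state, without advancing time (a new reading comes with each control period).
- bot.camera(name): name is "scene" or "top" or "wrist"; returns the picture (384x512x3 uint8, blue, green, red); there is no depth.
- bot.camera_info(name): a dict with "mtx" (3x3 intrinsics, pixels), "extrinsics" (4x4, takes a point from camera to world coordinates). Camera axes: x right, y down, z forward; pixel columns grow to the right and rows downward; lengths in m; the calibration is good to about 2 mm. A picture is of the moment at which its call begins: read the wrist's pose just before it. camera_info takes no time and is no camera call; for the wrist camera it gives the pose at the moment of the call.
- bot.job_done(): hands the job in; it is judged then, once.
The state is a dict: "time": time; "q": joint angles; "qd": joint speeds; "joint_efforts": joint torques, N m; "ee_pos": TCP position; "tcp_rot": TCP orientation; "wrist_force": force on the tool from outside, world axes, zero at the start; "torque": the same for the moment, N m; "opening": finger opening in m; "grasp_force": force on a finger pad.
Only numpy, scipy, OpenCV 4.12 (cv2) and the standard library are available. Lean on these libraries where they do the work, as an engineer would, in place of code of your own. Each camera call takes 0.05 s, during which the arm holds its last target. There are 200 camera calls.

## Task

Put the silicone heel cup away: lay it flat, sole down, in the open clear box on the bamboo tray, swing the lid right down, then push the latch flap on its front over with a light fingertip push until it snaps home. The sun has made the clear plastic brittle, so feel your way: more than 12 N on the latch flap, or 25 N anywhere on the box or tray, would break it. Leave the other things where they are.

Things in the scene. Friction and masses are not known exactly. Their poses are not given: they have to be found in the camera images.
- heelcup: Loose heel cup of firm silicone (rigid), 40 to 85 g, 84 long (x) x 56 wide (y) x 26 mm high: 6 mm sole and an upright U-shaped wall 6 mm thick. Round heel at -x, open at +x; the straight side walls are full height from x = -14 to +26 mm. Origin: centre of the underside, z up. Lies sole down on the tray (8 mm up). Grip it across the 56 mm.
- tray: Bamboo tray, fixed during a run, 320 (x) x 500 (y) mm, floor 8 mm thick, rim 26 mm high (hand-hold bars in the middle of the +-y rims to 40 mm), low dividing battens with tops at 18 mm. Its +x points away from the robot. Origin: centre of the underside, on the bench top. It carries the clip box with lid and latch.
- bay (a point): Centre of the floor of the tray's bay, at 20, 125, 8 mm in the tray's frame, same axes. The clear clip box stands here: 130 (x) x 170 (y) x 66 mm high, walls and floor 3 mm, open on top, square to the tray, centred in y. The box itself is NOT measured: it stands up to 14 mm nearer or farther along x than this point. Rubber feet hold it there (up to some 40 N).
- hinge_nominal (a point): On the tray's frame: where the lid's hinge pin (parallel to y) lies if the box is exactly centred on the bay: 68 mm in +x from the box's centre, 66 mm above the bay floor, along the box's far top edge. The true pin is up to 14 mm off along x, as the box is.
- lid (a joint): Clear lid, white frame, 134 x 174 mm, 4 to 6 mm thick. 0: flat on the rim (upper face 70 to 72 mm above the bay floor, front edge 67 mm in -x from the box's centre); grows as it opens: 1.57 upright, 1.9 leaning right back. Starts at 1.64 to 1.74. Stiff hinge: stays wherever it is left, with about 0.14 N m of friction (1 N at its front edge); it stops firmly on the rim.
- pin_nominal (a point): On the tray's frame: where the latch's pin (parallel to y) lies with the lid shut, if the box is exactly centred on the bay: 74 mm in -x from the box's centre, 69 mm above the bay floor. The true pin is up to 14 mm off along x, as the box is. The pin is carried by the lid, in the middle of its front edge.
- latch (a joint): White over-centre flap, 40 mm long, 50 wide, 4 thick, on that pin. Value: angle out from hanging down. 1.43: sprung open, nearly level to -x. 0: home on a rigid stop, 7 mm before the box's front. Pushed on its outer (open: upper) face it resists with up to 0.24 N m (8 N at 30 mm from the pin: push near its end), springs back above 0.11, snaps home below. Closes only with the lid down.
- pumice: Bystander: oval pumice stone 100 x 50 x 30 mm on the tray. Leave alone. Origin: centre of the underside.
- scraper: Bystander: flat stainless foot scraper 162 mm long, 6 mm thick, lying in the tray's right-hand lane. Leave alone. Origin: underside, near mid-length.
- bottle: Bystander: small green glass bottle with a black cap, 32 mm diameter, 68 mm high, on the tray in front of and left of the box. Leave alone. Origin: centre of the underside.
- nailbrush: Bystander: wooden nail brush 85 x 34 x 28 mm, on the bench. Leave alone. Origin: centre of the underside.
- balm: Bystander: round aluminium balm tin, 62 mm diameter, 28 mm high, on the bench. Leave alone. Origin: centre of the underside.
- mug: Bystander: white mug, 80 mm diameter, 90 mm high, on the bench. Leave alone. Origin: centre of the underside.

How it is judged (in metres and radians):
On the way, in this order (a step that is already met when the one before it is completed fails the run):
1. the heel cup lies flat, sole down, in the open box, released (x of heelcup in the frame of bay between -0.05 and 0.05 m and y of heelcup in the frame of bay between -0.065 and 0.065 m and z of heelcup in the frame of bay below 0.015 m and angle between heelcup's own z axis and vertical below 0.2 rad and contact force between the fingers and heelcup below 0.05 N and linear speed of heelcup below 0.02 m/s and value of joint lid above 1.2 rad), for 0.2 s.
2. the lid is fully down, the latch still open (value of joint lid below 0.04 rad and value of joint latch above 1 rad), for 0.2 s.
3. the latch has snapped home with the lid down (value of joint lid below 0.04 rad and value of joint latch below 0.08 rad), for 0.2 s.
At the end, for the whole second after the job is handed in: The heel cup lies at rest in the box, sole down (within 0.2 rad), the lid is fully down (below 0.04 rad) and the latch is home (below 0.08 rad) (all of step 3 and x of heelcup in the frame of bay between -0.05 and 0.05 m and y of heelcup in the frame of bay between -0.065 and 0.065 m and z of heelcup in the frame of bay below 0.015 m and angle between heelcup's own z axis and vertical below 0.2 rad and contact force between the fingers and heelcup below 0.05 N and linear speed of heelcup below 0.02 m/s); the robot touches nothing.
It fails at once if the robot pushes on the tray, the box, its lid or its latch with more than 25 N (contact force between any of the fingers, the arm and tray above 25 N).
It fails at once if the latch flap is pushed with more than 12 N (contact force between any of the fingers, the arm and latch_c0 above 12 N).
It fails at once if a bystander is moved by more than 25 mm (distance of any of pumice, scraper, bottle, nailbrush, balm, mug from where it was at the start of the episode above 0.025 m).
It also fails if it takes over 69 s, if anything falls off the work surface, if the arm or the gripper's body presses on something with over 40 N, if the wrist force passes 120 N, or if a joint passes its speed limit or range.

## Working session

There is one attempt and no reset: what is moved stays moved. The work goes in short steps, Python scripts to look and compute and a shell command to move; the robot and the scene stay as the last step left them, time stands still between calls to the robot, and variables do not carry over. Pictures are saved under pics/ and viewed, at most 10 in all, crops included, and the job is handed in when it is done.

```bash
mkdir -p pics; python3 - <<'E'
from workcell import bot
import cv2,numpy as np
o=bot.get_obs();print(o)
for n in("scene","top"):
    im=bot.camera(n);cv2.imwrite(f"pics/{n}0.png",im)
    i=bot.camera_info(n);print(n,i["mtx"].round(1).tolist(),i["extrinsics"].round(4).tolist())
a=cv2.imread("pics/scene0.png")
cv2.imwrite("pics/top0b.png",cv2.resize(cv2.imread("pics/top0.png"),(800,600)))
E
```

```text
{'time': 0.0, 'q': array([-6.77209850e+01,  5.01120917e+00,  1.00346119e+01,  9.51002453e+01,
       -2.21125031e-03,  9.00005715e+01]), 'qd': array([-0.08446802,  0.12971502,  0.13303769, -0.03015792, -0.00504058,
       -0.00531596]), 'joint_efforts': array([ 4.56375501e-04, -5.20387959e+01,  4.64805114e+01,  1.62145577e-02,
        9.78363255e-05,  8.62421473e-06]), 'ee_pos': array([ 0.20842941, -0.50876054,  0.25558342]), 'tcp_rot': array([-1.79923157e+02,  2.21201483e-03,  2.22784464e+01]), 'wrist_force': array([ 0.51865257,  0.00052503, -0.00757074]), 'torque': array([-5.41878329e-05,  2.65817674e-02, -1.99640049e-02]), 'grasp_force': 0.0, 'opening': 0.08532688061837988}
scene [[346.6, 0.0, 254.3], [0.0, 346.6, 188.9], [0.0, 0.0, 1.0]] [[0.2989, 0.7739, -0.5583, 1.0627], [0.9543, -0.2468, 0.1688, -0.1749], [-0.0072, -0.5832, -0.8123, 0.8996], [0.0, 0.0, 0.0, 1.0]]
top [[372.0, 0.0, 258.5], [0.0, 372.0, 189.1], [0.0, 0.0, 1.0]] [[-0.0229, -0.9821, 0.1871, 0.2994], [-0.9993, 0.028, 0.0249, -0.014], [-0.0297, -0.1864, -0.982, 1.0816], [0.0, 0.0, 0.0, 1.0]]
```

View pics/top0b.png

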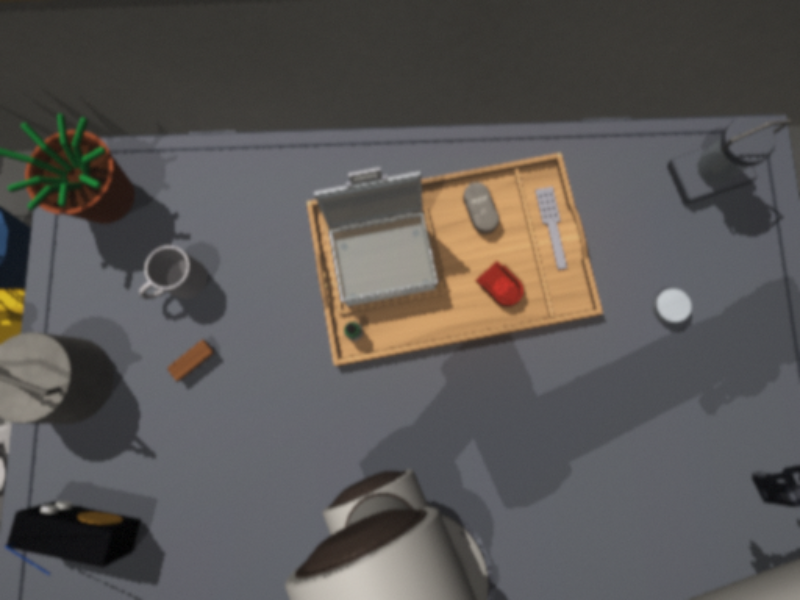

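View pics/scene0.png

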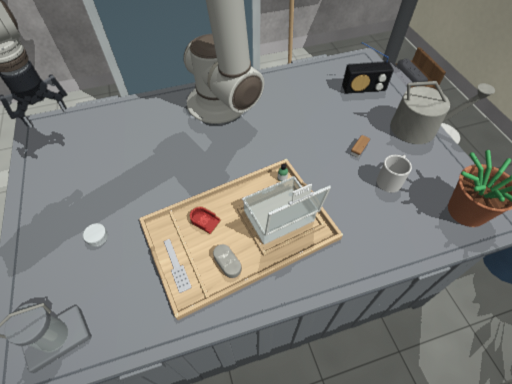

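The top view (shown at 800x600) has the tray corners at (308,203), (560,155), (602,315) and (337,364). The red cup is at (500,285), the box's front rim runs (345,300)-(437,288), and the lid leans back at about (370,200). The scene view agrees.

```bash
cat > h.py <<'E'
from workcell import bot
import cv2,numpy as np
def ray(n,uv,z,info=None):
    i=info or bot.camera_info(n);E=np.array(i["extrinsics"]);K=np.array(i["mtx"])
    uv=np.atleast_2d(np.array(uv,float));d=np.c_[uv,np.ones(len(uv))]@np.linalg.inv(K).T@E[:3,:3].T
    o=E[:3,3];return o+d*((z-o[2])/d[:,2])[:,None]
def proj(n,P,info=None):
    i=info or bot.camera_info(n);E=np.linalg.inv(np.array(i["extrinsics"]));p=np.atleast_2d(P)@E[:3,:3].T+E[:3,3]
    p=p@np.array(i["mtx"]).T;return p[:,:2]/p[:,2:]
def big(m):
    c,_=cv2.findContours(m.astype(np.uint8),cv2.RETR_EXTERNAL,cv2.CHAIN_APPROX_NONE);return max(c,key=cv2.contourArea)
E
python3 - <<'E'
from h import *
for n in("top","scene"):
    im=cv2.imread(f"pics/{n}0.png");hsv=cv2.cvtColor(im,cv2.COLOR_BGR2HSV);h,s,v=cv2.split(hsv)
    m=((h>8)&(h<25)&(s>70)&(v>90)).astype(np.uint8);m[:90]=0 if n=="top" else m[:90]
    c=big(cv2.morphologyEx(m,cv2.MORPH_CLOSE,np.ones((9,9))))
    hull=cv2.convexHull(c);P=ray(n,hull[:,0],0.026)[:,:2].astype(np.float32)
    (cx,cy),(w,hh),a=cv2.minAreaRect(P);print(n,"tray",round(cx,4),round(cy,4),round(w,3),round(hh,3),round(a,2))
    m=((h<8)|(h>172))&(s>150)&(v>60);m[:, :120]=0;m[:, 400:]=0
    c=big(m);
    for z in(.008,.02,.034):
        P=ray(n,c[:,0],z)[:,:2].astype(np.float32);(x,y),(w,hh),a=cv2.minAreaRect(P);print("cup",z,round(x,4),round(y,4),round(w,3),round(hh,3),round(a,2))
for n,b in(("top",(190,90,400,240)),("scene",(130,150,350,310))):
    im=cv2.imread(f"pics/{n}0.png")[b[1]:b[3],b[0]:b[2]]
    cv2.imwrite(f"pics/{n}c.png",cv2.resize(im,None,fx=3.6,fy=3.6,interpolation=cv2.INTER_CUBIC))
a=cv2.imread("pics/topc.png");b=cv2.imread("pics/scenec.png");print(a.shape,b.shape)
E
```

```text
top tray 0.574 -0.0769 0.323 0.505 9.52
cup 0.008 0.518 -0.1712 0.083 0.057 41.62
cup 0.02 0.5155 -0.1694 0.082 0.056 41.62
cup 0.034 0.5127 -0.1674 0.081 0.056 41.62
scene tray 0.5787 -0.0755 0.324 0.5 9.68
cup 0.008 0.506 -0.168 0.092 0.06 40.89
cup 0.02 0.5135 -0.1681 0.091 0.06 40.89
cup 0.034 0.5223 -0.1682 0.09 0.059 40.89
(540, 756, 3) (576, 792, 3)
```

View pics/topc.png

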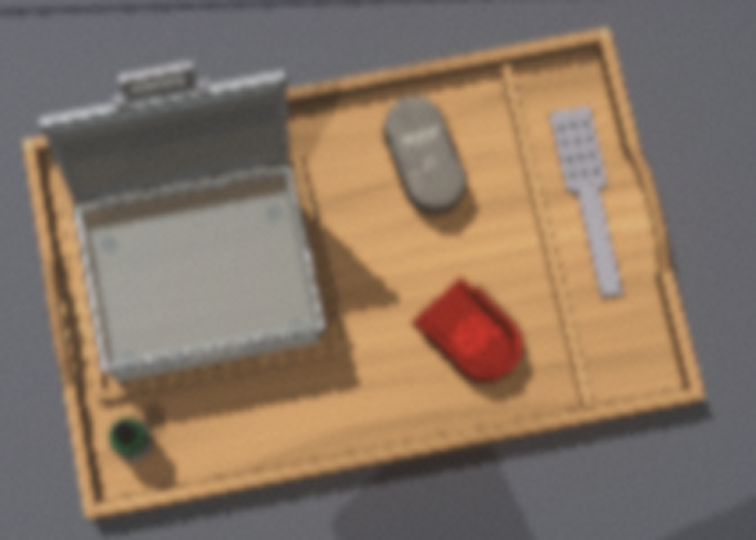

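The crop shows the box's front rim at (105,362)-(322,322) and its back rim at (80,205)-(290,170). The cup's heel points lower right and its open end upper left, so the cup yaw is about +41.5°.

```bash
cat >> h.py <<'E'
YAW=np.radians(9.6);TR=np.array([[np.cos(YAW),-np.sin(YAW)],[np.sin(YAW),np.cos(YAW)]])
T0=np.array([.576,-.0762]);BAY=T0+TR@[.02,.125]
def tobay(p): return (np.atleast_2d(p)[:,:2]-BAY)@TR
def tool(target,o=None):  # shift in tool axes to world target TCP
    from scipy.spatial.transform import Rotation as R
    o=o or bot.get_obs();r=R.from_euler('xyz',o['tcp_rot'],degrees=True).as_matrix()
    return r.T@(np.array(target)-o['ee_pos'])
E
python3 - <<'E'
from h import *
print("bay",BAY)
px=np.array([(105,362),(322,322),(80,205),(290,170),(110,375),(40,122),(285,75)])/3.6+[190,90]
print(tobay(ray("top",px,.074)).round(4))
o=bot.get_obs();print(tool([.5145+.006*.75,-.169+.006*.66,.20],o),bot.camera_info("wrist")["extrinsics"].round(3).tolist())
E
```

```text
bay [0.57487383 0.05038488]
[[-0.0715  0.0832]
 [-0.0733 -0.0864]
 [ 0.056   0.0812]
 [ 0.0514 -0.0861]
 [-0.0823  0.0811]
 [ 0.1302  0.1011]
 [ 0.1298 -0.0977]]
[ 0.41770223 -0.20029173  0.05589014] [[0.378, -0.878, -0.292, 0.283], [-0.926, -0.36, -0.118, -0.478], [-0.002, 0.315, -0.949, 0.374], [0.0, 0.0, 0.0, 1.0]]
```

The manual's scale: shifts go in shares of 600 mm and turns go in shares of 90 degrees. Converting my numbers, 0.418 m / 0.6 = 0.6967, -0.2 m / 0.6 = -0.3333, -19 degrees / 90 = -0.2111.

```bash
echo '[{"xyz": [0.6967, -0.3333, 0.0333], "rz": -0.2111, "aperture": 0.085}, {"xyz": [0.6967, -0.3333, 0.0333], "rz": -0.2111, "aperture": 0.085}, {"xyz": [0.6967, -0.3333, 0.0333], "rz": -0.2111, "aperture": 0.085}, {"xyz": [0.6967, -0.3333, 0.0333], "rz": -0.2111, "aperture": 0.085}, {"xyz": [0.6967, -0.3333, 0.0333], "rz": -0.2111, "aperture": 0.085}]' | python3 -m pendant 20
python3 - <<'E'
from h import *
print(tool([.519,-.165,.20]))
E
```

```text
time: 0.52
ee_pos: [0.3489, -0.353, 0.247]
tcp_rot: [-180.0, -0.0, 41.3]
wrist_force: [0.7, -0.9, 1.0]
opening: 0.0852
grasp_force: 0.0
[ 0.25187512 -0.02909156  0.046979  ]
```

To row units: 0.25 m / 0.6 = 0.4167, 0.04 m / 0.6 = 0.0667.

```bash
echo '[{"xyz": [0.4167, -0.0483, 0.0667], "aperture": 0.085}, {"xyz": [0.4167, -0.0483, 0.0667], "aperture": 0.085}, {"xyz": [0.4167, -0.0483, 0.0667], "aperture": 0.085}, {"xyz": [0.4167, -0.0483, 0.0667], "aperture": 0.085}, {"xyz": [0.4167, -0.0483, 0.0667], "aperture": 0.085}]' | python3 -m pendant
echo '[{"xyz": [0.0833, -0.01, 0.0167], "aperture": 0.085}, {"xyz": [0.0833, -0.01, 0.0167], "aperture": 0.085}, {"xyz": [0.0833, -0.01, 0.0167], "aperture": 0.085}]' | python3 -m pendant
python3 - <<'E'
from h import *
o=bot.get_obs();i=bot.camera_info("wrist");im=bot.camera("wrist");cv2.imwrite("pics/w1.png",im)
h,s,v=cv2.split(cv2.cvtColor(im,cv2.COLOR_BGR2HSV));c=big(((h<8)|(h>172))&(s>130)&(v>50))
for z in(.008,.034):
    P=ray("wrist",c[:,0],z,i)[:,:2].astype(np.float32);print(cv2.minAreaRect(P))
print(o['ee_pos'],o['tcp_rot'],tool([.519,-.165,.2],o))
E
```

```text
time: 0.93
ee_pos: [0.487, -0.2001, 0.2141]
tcp_rot: [-180.0, 0.0, 41.3]
wrist_force: [0.5, -1.0, -0.8]
opening: 0.0852
grasp_force: 0.0
time: 1.18
ee_pos: [0.5208, -0.1621, 0.203]
tcp_rot: [-179.9, 0.1, 41.5]
wrist_force: [0.5, -0.4, -0.4]
opening: 0.085
grasp_force: 0.0
((0.5099624991416931, -0.17177435755729675), (0.09429975599050522, 0.061112042516469955), 41.486385345458984)
((0.5158816576004028, -0.1665431261062622), (0.08647005259990692, 0.05603790655732155), 41.486385345458984)
[ 0.52076911 -0.16213153  0.20298782] [-1.79873093e+02  5.90296531e-02  4.14992311e+01] [-0.0032226   0.00098278  0.00298897]
```

View pics/w1.png

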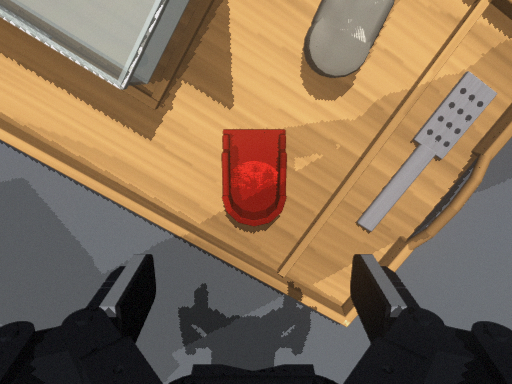

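The wrist view shows the cup centred between the fingers at about (254,175), square to the tool, with the batten to its right. I'll pre-close to 70 mm to clear the batten.

To row units: 0.13 m / 0.6 = 0.2167, 0.08 m / 0.6 = 0.1333.

```bash
python3 - <<'E'
from h import *
px=np.array([(510,65),(545,230),(585,400)])/3.6+[190,90]
print(tobay(ray("top",px,.018)).round(4)+[.02,.125])
E
echo '[{"xyz": [-0.0017, 0, 0.0667], "aperture": 0.07}, {"xyz": [-0.0017, 0, 0.1333], "aperture": 0.07}, {"xyz": [-0.0017, 0, 0.1833], "aperture": 0.07}, {"xyz": [-0.0017, 0, 0.2167], "aperture": 0.07}, {"xyz": [-0.0017, 0, 0.2167], "aperture": 0.07}]' | python3 -m pendant
```

```text
[[ 0.1435 -0.1635]
 [-0.0019 -0.1592]
 [-0.145  -0.158 ]]
time: 1.65
ee_pos: [0.5158, -0.1658, 0.0703]
tcp_rot: [-179.7, 0.2, 41.2]
wrist_force: [-1.1, -0.1, -0.1]
opening: 0.07
grasp_force: 0.0
```

To row units: 0.036 m / 0.6 = 0.06, 0.018 m / 0.6 = 0.03.

```bash
echo '[{"xyz": [0, 0, 0.03], "aperture": 0.07}, {"xyz": [0, 0, 0.06], "aperture": 0.07}, {"xyz": [0, 0, 0.06], "aperture": 0.07}, {"xyz": [0, 0, 0.06], "aperture": 0.07}]' | python3 -m pendant
echo '[{"aperture": 0.045}, {"aperture": 0.045}, {"aperture": 0.045}, {"aperture": 0.045}, {"aperture": 0.045}]' | python3 -m pendant 30
echo '[{"aperture": 0.045}, {"aperture": 0.045}, {"aperture": 0.045}]' | python3 -m pendant
```

```text
time: 1.98
ee_pos: [0.5187, -0.166, 0.0398]
tcp_rot: [180.0, 0.0, 41.2]
wrist_force: [-0.0, -0.7, 0.5]
opening: 0.0701
grasp_force: 0.0
time: 2.4
ee_pos: [0.5199, -0.1659, 0.0408]
tcp_rot: [179.8, -0.1, 41.3]
wrist_force: [-1.3, -3.0, 7.1]
opening: 0.055
grasp_force: 32.9
time: 2.65
ee_pos: [0.5199, -0.1658, 0.0409]
tcp_rot: [179.8, -0.1, 41.3]
wrist_force: [-1.5, -2.8, 6.9]
opening: 0.0553
grasp_force: 32.9
```

To row units: -0.13 m / 0.6 = -0.2167, -0.11 m / 0.6 = -0.1833.

```bash
echo '[{"xyz": [0, 0, -0.05], "aperture": 0.045}, {"xyz": [0, 0, -0.1167], "aperture": 0.045}, {"xyz": [0, 0, -0.1833], "aperture": 0.045}, {"xyz": [0, 0, -0.2167], "aperture": 0.045}, {"xyz": [0, 0, -0.2167], "aperture": 0.045}]' | python3 -m pendant
python3 - <<'E'
from h import *
o=bot.get_obs();t=BAY+TR@[-.002,0];print(t,tool([*t,.165]),o['wrist_force'],o['ee_pos'],o['grasp_force'])
E
```

```text
time: 3.07
ee_pos: [0.521, -0.1658, 0.1754]
tcp_rot: [179.5, -0.3, 41.3]
wrist_force: [-0.1, -0.3, 0.2]
opening: 0.0551
grasp_force: 32.6
[0.57290184 0.05005134] [ 0.18135128 -0.12809186  0.01021903] [-0.08919473 -0.27743262  0.19837506] [ 0.52103775 -0.1658255   0.17537035] 32.5526762008667
```

To row units: 0.181 m / 0.6 = 0.3017, -0.128 m / 0.6 = -0.2133, 31.7 degrees / 90 = 0.3522.

```bash
echo '[{"xyz": [0.3017, -0.2133, 0], "rz": 0.3522, "aperture": 0.045}, {"xyz": [0.3017, -0.2133, 0], "rz": 0.3522, "aperture": 0.045}, {"xyz": [0.3017, -0.2133, 0], "rz": 0.3522, "aperture": 0.045}, {"xyz": [0.3017, -0.2133, 0], "rz": 0.3522, "aperture": 0.045}, {"xyz": [0.3017, -0.2133, 0], "rz": 0.3522, "aperture": 0.045}]' | python3 -m pendant
python3 - <<'E'
from h import *
o=bot.get_obs();t=BAY+TR@[-.002,0];print(tool([*t,.165]),o['tcp_rot'])
i=bot.camera_info("wrist");cv2.imwrite("pics/w2.png",bot.camera("wrist"))
np.save("w2.npy",i["extrinsics"])
E
```

```text
time: 3.48
ee_pos: [0.5642, 0.0246, 0.1686]
tcp_rot: [180.0, -0.0, 9.2]
wrist_force: [0.9, -1.0, -0.0]
opening: 0.0552
grasp_force: 32.5
[ 0.01270326 -0.02377177  0.0036097 ] [ 1.79987711e+02 -7.58554748e-03  9.19674953e+00]
```

View pics/w2.png

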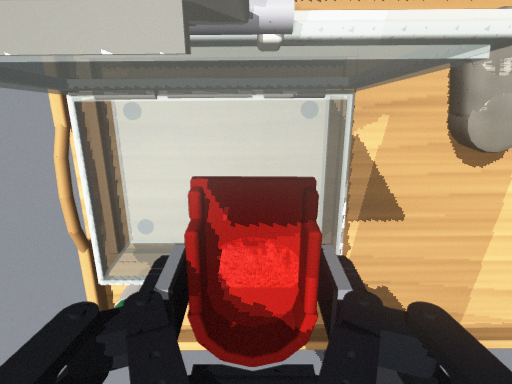

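The wrist view shows the cup held square. The box rim corners are at (66,95), (354,93) and (103,284), and the lid and latch are across the top, close to the camera. I'll place the cup turned 90° so the camera side stays clear of the lid.

To row units: -0.03 m / 0.6 = -0.05, -0.01 m / 0.6 = -0.0167, 36 degrees / 90 = 0.4.

```bash
python3 - <<'E'
from h import *
i=bot.camera_info("wrist");i=dict(mtx=i["mtx"],extrinsics=np.load("w2.npy"))
print(tobay(ray("wrist",[(66,95),(354,93),(103,284),(75,100),(106,278)],.074,i)).round(4))
E
echo '[{"xyz": [0.0167, -0.05, -0.0167], "rz": 0.4, "aperture": 0.045}, {"xyz": [0.0167, -0.05, -0.0167], "rz": 0.4, "aperture": 0.045}, {"xyz": [0.0167, -0.05, -0.0167], "rz": 0.4, "aperture": 0.045}, {"xyz": [0.0167, -0.05, -0.0167], "rz": 0.4, "aperture": 0.045}, {"xyz": [0.0167, -0.05, -0.0167], "rz": 0.4, "aperture": 0.045}]' | python3 -m pendant
echo '[{"rz": 0.4, "aperture": 0.045}, {"rz": 0.4, "aperture": 0.045}, {"rz": 0.4, "aperture": 0.045}, {"rz": 0.4, "aperture": 0.045}, {"rz": 0.4, "aperture": 0.045}]' | python3 -m pendant
echo '[{"rz": 0.1956, "aperture": 0.045}, {"rz": 0.1956, "aperture": 0.045}, {"rz": 0.1956, "aperture": 0.045}, {"rz": 0.1956, "aperture": 0.045}]' | python3 -m pendant
python3 - <<'E'
from h import *
o=bot.get_obs();t=BAY+TR@[-.010,-.007];print(tool([*t,.047]),o['tcp_rot'],o['q'])
E
```

```text
[[ 0.055   0.0876]
 [ 0.0548 -0.0847]
 [-0.0763  0.0844]
 [ 0.052   0.0827]
 [-0.0714  0.0816]]
time: 3.95
ee_pos: [0.5615, -0.0305, 0.1783]
tcp_rot: [-173.9, 0.7, -5.8]
wrist_force: [-0.1, 0.3, -1.7]
opening: 0.0553
grasp_force: 32.5
time: 4.37
ee_pos: [0.533, -0.1208, 0.1781]
tcp_rot: [-167.5, 4.3, -18.6]
wrist_force: [0.3, -0.2, -1.2]
opening: 0.0553
grasp_force: 32.5
time: 4.7
ee_pos: [0.4946, -0.1937, 0.1778]
tcp_rot: [-165.1, 8.1, -28.5]
wrist_force: [0.2, -0.7, 0.4]
opening: 0.0552
grasp_force: 32.5
[-0.03063372 -0.19804598  0.19367445] [-165.14027045    8.06622426  -28.51183448] [-28.58969739   8.56506778   3.9267263   93.44832913  14.84879025
 179.92024402]
```

Joint 6 hit its limit (yaw = q1+180-q6), so I'll turn the other way.

To row units: -36 degrees / 90 = -0.4.

```bash
echo '[{"rz": -0.4, "aperture": 0.045}, {"rz": -0.4, "aperture": 0.045}, {"rz": -0.4, "aperture": 0.045}, {"rz": -0.4, "aperture": 0.045}, {"rz": -0.4, "aperture": 0.045}]' | python3 -m pendant
python3 - <<'E'
from h import *
o=bot.get_obs();t=BAY+TR@[-.010,-.007];print(tool([*t,.18]),o['tcp_rot'],o['q'])
E
```

```text
time: 5.12
ee_pos: [0.4951, -0.1925, 0.1782]
tcp_rot: [-163.3, -2.1, 6.4]
wrist_force: [-0.5, 0.7, -0.6]
opening: 0.0553
grasp_force: 32.5
[ 0.0969185  -0.21489298  0.06622923] [-163.33815919   -2.14806706    6.44898979] [-28.43628185   8.49988781   3.91554936  93.41482084  14.81716678
 143.75834717]
```

The tool is left tilted about 17°, leaning toward +y. I'll swing to azimuth -90°, where that tilt is radial, and use the outer reach limit to straighten it.

```bash
python3 - <<'E'
from h import *
print(tool([.0,-.64,.25]))
E
```

```text
[-0.53918772  0.34631374 -0.19975777]
```

To row units: -0.54 m / 0.6 = -0.9, 0.346 m / 0.6 = 0.5767.

```bash
for k in 1; do echo '[{"xyz": [-0.9, 0.5767, -0.3333], "aperture": 0.045}, {"xyz": [-0.9, 0.5767, -0.3333], "aperture": 0.045}, {"xyz": [-0.9, 0.5767, -0.3333], "aperture": 0.045}, {"xyz": [-0.9, 0.5767, -0.3333], "aperture": 0.045}, {"xyz": [-0.9, 0.5767, -0.3333], "aperture": 0.045}]' | python3 -m pendant; done
echo '[{"xyz": [-0.6667, 0.4283, -0.2467], "aperture": 0.045}, {"xyz": [-0.6667, 0.4283, -0.2467], "aperture": 0.045}, {"xyz": [-0.6667, 0.4283, -0.2467], "aperture": 0.045}, {"xyz": [-0.6667, 0.4283, -0.2467], "aperture": 0.045}, {"xyz": [-0.6667, 0.4283, -0.2467], "aperture": 0.045}]' | python3 -m pendant
python3 - <<'E'
from h import *
o=bot.get_obs()
print(tool([.0,-.64,.25]),o['q'],o['tcp_rot'])
E
```

```text
time: 5.53
ee_pos: [0.339, -0.331, 0.2012]
tcp_rot: [-163.3, -2.1, 6.2]
wrist_force: [0.6, -1.4, -0.5]
opening: 0.0552
grasp_force: 32.5
time: 5.95
ee_pos: [0.1843, -0.4692, 0.2236]
tcp_rot: [-163.3, -2.1, 6.1]
wrist_force: [0.4, -0.4, 0.2]
opening: 0.0551
grasp_force: 32.5
[-0.20036536  0.13425578 -0.07523841] [-71.3852433   13.13516494  13.81430523 106.5642088    5.49052854
 101.42644598] [-163.33946071   -2.06189274    6.11976467]
```

To row units: -0.2 m / 0.6 = -0.3333, 0.134 m / 0.6 = 0.2233.

```bash
echo '[{"xyz": [-0.3333, 0.2233, -0.125], "aperture": 0.045}, {"xyz": [-0.3333, 0.2233, -0.125], "aperture": 0.045}, {"xyz": [-0.3333, 0.2233, -0.125], "aperture": 0.045}, {"xyz": [-0.3333, 0.2233, -0.125], "aperture": 0.045}, {"xyz": [-0.3333, 0.2233, -0.125], "aperture": 0.045}]' | python3 -m pendant
echo '[{"xyz": [-0.05, 0.4167, -0.0833], "aperture": 0.045}, {"xyz": [-0.05, 0.4167, -0.0833], "aperture": 0.045}, {"xyz": [-0.05, 0.4167, -0.0833], "aperture": 0.045}, {"xyz": [-0.05, 0.4167, -0.0833], "aperture": 0.045}]' | python3 -m pendant
python3 - <<'E'
from h import *
o=bot.get_obs()
print(o['q'],o['tcp_rot'])
E
```

```text
time: 6.37
ee_pos: [0.0323, -0.6099, 0.2451]
tcp_rot: [-163.3, -2.1, 6.1]
wrist_force: [0.2, -1.9, -0.3]
opening: 0.0555
grasp_force: 32.5
time: 6.7
ee_pos: [0.0296, -0.6614, 0.2501]
tcp_rot: [-159.3, -2.4, 6.0]
wrist_force: [1.4, -56.9, 38.8]
opening: 0.0553
grasp_force: 33.1
[-87.7931678   51.43397174  70.78901584 130.2140137    0.89563102
  85.62487638] [-159.25401258   -2.3914846     5.97928117]
```

```bash
echo '[{"aperture": 0.045}, {"aperture": 0.045}]' | python3 -m pendant
python3 - <<'E'
from h import *
o=bot.get_obs()
print(o['q'],o['tcp_rot'],o['joint_efforts'])
E
```

```text
time: 6.87
ee_pos: [0.0296, -0.6585, 0.2566]
tcp_rot: [-159.5, -2.4, 6.0]
wrist_force: [0.2, 0.5, -0.9]
opening: 0.0551
grasp_force: 36.3
[-87.77884183  50.86226743  70.67336443 130.45565279   0.88898526
  85.63735324] [-159.46725212   -2.36677921    5.99314779] [-4.03732751e-01 -8.42122865e+01  3.75431156e+01  3.22977975e+00
  1.76265836e-02 -2.39384238e-02]
```

```bash
python3 - <<'E'
from h import *
o=bot.get_obs();p=o['ee_pos']
print(tool(p+[0,.06,.2]))
E
```

```text
[ 0.0145185  -0.12587917 -0.16596279]
```

To row units: -0.166 m / 0.6 = -0.2767, -0.126 m / 0.6 = -0.21.

```bash
echo '[{"xyz": [0.0242, -0.21, -0.2767], "aperture": 0.045}, {"xyz": [0.0242, -0.21, -0.2767], "aperture": 0.045}, {"xyz": [0.0242, -0.21, -0.2767], "aperture": 0.045}]' | python3 -m pendant
python3 - <<'E'
from h import *
o=bot.get_obs();p=o['ee_pos']
print(o['q'],o['tcp_rot'],tool(p+[0,0,.2]))
E
```

```text
time: 7.12
ee_pos: [0.0321, -0.6496, 0.3045]
tcp_rot: [-163.6, -2.1, 6.1]
wrist_force: [-0.2, 0.2, -0.1]
opening: 0.0548
grasp_force: 36.3
[-87.55102081  46.73259064  70.76580353 130.51413341   0.95423568
  85.89442663] [-163.61979904   -2.07683308    6.11741206] [ 0.00724793 -0.05636494 -0.19175625]
```

To row units: -0.192 m / 0.6 = -0.32, -0.056 m / 0.6 = -0.0933.

```bash
echo '[{"xyz": [0.0117, -0.0933, -0.32], "aperture": 0.045}, {"xyz": [0.0117, -0.0933, -0.32], "aperture": 0.045}, {"xyz": [0.0117, -0.0933, -0.32], "aperture": 0.045}, {"xyz": [0.0117, -0.0933, -0.32], "aperture": 0.045}]' | python3 -m pendant
python3 - <<'E'
from h import *
o=bot.get_obs();p=o['ee_pos']
print(o['q'],o['tcp_rot'],tool(p+[0,0,.2]))
E
```

```text
time: 7.45
ee_pos: [0.0328, -0.6391, 0.3457]
tcp_rot: [-167.3, -1.8, 6.2]
wrist_force: [-0.4, -0.4, -1.0]
opening: 0.0553
grasp_force: 36.3
[-87.45975131  43.06692045  70.75299073 130.47957749   0.98585053
  86.05458767] [-167.29853368   -1.83233674    6.1711826 ] [ 0.00639497 -0.04395175 -0.19500602]
```

To row units: -0.195 m / 0.6 = -0.325, -0.044 m / 0.6 = -0.0733.

```bash
echo '[{"xyz": [0.01, -0.0733, -0.325], "aperture": 0.045}, {"xyz": [0.01, -0.0733, -0.325], "aperture": 0.045}, {"xyz": [0.01, -0.0733, -0.325], "aperture": 0.045}, {"xyz": [0.01, -0.0733, -0.325], "aperture": 0.045}, {"xyz": [0.01, -0.0733, -0.325], "aperture": 0.045}]' | python3 -m pendant
python3 - <<'E'
from h import *
o=bot.get_obs();p=o['ee_pos']
print(o['q'],o['tcp_rot'],tool(p+[0,0,.2]))
E
```

```text
time: 7.87
ee_pos: [0.0335, -0.626, 0.3863]
tcp_rot: [-171.0, -1.6, 6.2]
wrist_force: [0.8, 0.3, -1.0]
opening: 0.0551
grasp_force: 36.3
[-87.35353792  39.37925526  70.72481055 130.45440536   1.01477963
  86.22976759] [-170.9742123    -1.59640541    6.2098481 ] [ 0.00557179 -0.03136362 -0.1974469 ]
```

To row units: -0.197 m / 0.6 = -0.3283, -0.03 m / 0.6 = -0.05.

```bash
echo '[{"xyz": [0.01, -0.05, -0.3283], "aperture": 0.045}, {"xyz": [0.01, -0.05, -0.3283], "aperture": 0.045}, {"xyz": [0.01, -0.05, -0.3283], "aperture": 0.045}, {"xyz": [0.01, -0.05, -0.3283], "aperture": 0.045}, {"xyz": [0.01, -0.05, -0.3283], "aperture": 0.045}]' | python3 -m pendant
echo '[{"xyz": [0.0083, -0.0333, -0.3333], "aperture": 0.045}, {"xyz": [0.0083, -0.0333, -0.3333], "aperture": 0.045}, {"xyz": [0.0083, -0.0333, -0.3333], "aperture": 0.045}]' | python3 -m pendant
python3 - <<'E'
from h import *
o=bot.get_obs();p=o['ee_pos']
print(o['q'],o['tcp_rot'],tool(p+[0,0,.2]))
E
```

```text
time: 8.28
ee_pos: [0.0349, -0.6099, 0.4263]
tcp_rot: [-174.7, -1.4, 6.2]
wrist_force: [-0.6, -1.1, -0.9]
opening: 0.0554
grasp_force: 36.3
time: 8.53
ee_pos: [0.0353, -0.5931, 0.4616]
tcp_rot: [-178.0, -1.2, 6.3]
wrist_force: [0.6, 0.0, -0.6]
opening: 0.0551
grasp_force: 36.3
[-87.06411245  32.34432335  70.75796303 130.49081047   1.06465873
  86.64524715] [-177.98825763   -1.18368431    6.25055559] [ 0.00413154 -0.00701936 -0.19983408]
```

To row units: -0.2 m / 0.6 = -0.3333, -0.005 m / 0.6 = -0.0083.

```bash
echo '[{"xyz": [0.0067, -0.0083, -0.3333], "aperture": 0.045}, {"xyz": [0.0067, -0.0083, -0.3333], "aperture": 0.045}]' | python3 -m pendant
echo '[{"xyz": [0.0833, -0.1, 0.25], "aperture": 0.045}, {"xyz": [0.0833, -0.1, 0.25], "aperture": 0.045}, {"xyz": [0.0833, -0.1, 0.25], "aperture": 0.045}, {"xyz": [0.0833, -0.1, 0.25], "aperture": 0.045}, {"xyz": [0.0833, -0.1, 0.25], "aperture": 0.045}]' | python3 -m pendant
python3 - <<'E'
from h import *
o=bot.get_obs();t=BAY+TR@[-.010,-.007]
print(o['q'],o['tcp_rot'],tool([*t,.3]))
E
```

```text
time: 8.7
ee_pos: [0.0351, -0.5788, 0.4882]
tcp_rot: [179.4, -1.0, 6.2]
wrist_force: [-0.5, 0.9, 0.0]
opening: 0.0551
grasp_force: 36.3
time: 9.12
ee_pos: [0.0694, -0.5343, 0.3791]
tcp_rot: [179.4, -1.0, 6.2]
wrist_force: [0.4, -0.5, 0.9]
opening: 0.0552
grasp_force: 36.3
[-83.09909868   7.88834686  27.39404627 108.92530485   1.04061198
  90.6833356 ] [179.43196162  -1.04740749   6.22802876] [ 0.55478823 -0.51963526  0.08415295]
```

To row units: 0.555 m / 0.6 = 0.925, -0.52 m / 0.6 = -0.8667, -25 degrees / 90 = -0.2778.

```bash
echo '[{"xyz": [0.925, -0.8667, 0.14], "rz": -0.2778, "aperture": 0.045}, {"xyz": [0.925, -0.8667, 0.14], "rz": -0.2778, "aperture": 0.045}, {"xyz": [0.925, -0.8667, 0.14], "rz": -0.2778, "aperture": 0.045}, {"xyz": [0.925, -0.8667, 0.14], "rz": -0.2778, "aperture": 0.045}, {"xyz": [0.925, -0.8667, 0.14], "rz": -0.2778, "aperture": 0.045}]' | python3 -m pendant
python3 - <<'E'
from h import *
o=bot.get_obs();t=BAY+TR@[-.010,-.007]
print(tool([*t,.3]),o['tcp_rot'])
E
```

```text
time: 9.53
ee_pos: [0.2051, -0.3759, 0.3585]
tcp_rot: [179.1, -0.8, 31.5]
wrist_force: [1.0, -0.2, -0.3]
opening: 0.0552
grasp_force: 36.3
[ 0.52516119 -0.16892843  0.06278277] [179.106928    -0.75468779  31.45332723]
```

To row units: 0.525 m / 0.6 = 0.875, -0.169 m / 0.6 = -0.2817, -34 degrees / 90 = -0.3778.

```bash
echo '[{"xyz": [0.875, -0.2817, 0.1], "rz": -0.3778, "aperture": 0.045}, {"xyz": [0.875, -0.2817, 0.1], "rz": -0.3778, "aperture": 0.045}, {"xyz": [0.875, -0.2817, 0.1], "rz": -0.3778, "aperture": 0.045}, {"xyz": [0.875, -0.2817, 0.1], "rz": -0.3778, "aperture": 0.045}, {"xyz": [0.875, -0.2817, 0.1], "rz": -0.3778, "aperture": 0.045}]' | python3 -m pendant
python3 - <<'E'
from h import *
o=bot.get_obs();t=BAY+TR@[-.010,-.007]
print(tool([*t,.3]),o['tcp_rot'])
E
```

```text
time: 9.95
ee_pos: [0.3413, -0.2194, 0.3379]
tcp_rot: [178.8, -0.1, 65.6]
wrist_force: [0.9, -1.4, -0.8]
opening: 0.0553
grasp_force: 36.3
[0.33072954 0.09611262 0.04061331] [ 1.78802330e+02 -1.19762958e-01  6.56091567e+01]
```

To row units: 0.33 m / 0.6 = 0.55, 0.096 m / 0.6 = 0.16, -34 degrees / 90 = -0.3778.

```bash
echo '[{"xyz": [0.55, 0.16, 0.0667], "rz": -0.3778, "aperture": 0.045}, {"xyz": [0.55, 0.16, 0.0667], "rz": -0.3778, "aperture": 0.045}, {"xyz": [0.55, 0.16, 0.0667], "rz": -0.3778, "aperture": 0.045}, {"xyz": [0.55, 0.16, 0.0667], "rz": -0.3778, "aperture": 0.045}, {"xyz": [0.55, 0.16, 0.0667], "rz": -0.3778, "aperture": 0.045}]' | python3 -m pendant
python3 - <<'E'
from h import *
o=bot.get_obs();t=BAY+TR@[-.010,-.007]
print(tool([*t,.3]),o['tcp_rot'])
E
```

```text
time: 10.37
ee_pos: [0.4776, -0.0631, 0.3153]
tcp_rot: [178.9, 0.5, 99.6]
wrist_force: [-0.3, -0.7, 0.0]
opening: 0.0553
grasp_force: 36.3
[0.08876823 0.10461152 0.01640729] [178.94501813   0.54776818  99.64048292]
```

To row units: 0.1046 m / 0.6 = 0.1743, 0.103 m / 0.6 = 0.1717.

```bash
echo '[{"xyz": [0.1717, 0.1743, 0.0333], "aperture": 0.045}, {"xyz": [0.1717, 0.1743, 0.0333], "aperture": 0.045}, {"xyz": [0.1717, 0.1743, 0.0333], "aperture": 0.045}, {"xyz": [0.1717, 0.1743, 0.0333], "aperture": 0.045}, {"xyz": [0.1717, 0.1743, 0.0333], "aperture": 0.045}]' | python3 -m pendant
python3 - <<'E'
from h import *
o=bot.get_obs();t=BAY+TR@[-.010,.007]
print(tool([*t,.12]),o['tcp_rot'],o['ee_pos'])
i=bot.camera_info("wrist");cv2.imwrite("pics/w3.png",bot.camera("wrist"));np.save("w3.npy",i["extrinsics"])
E
```

```text
time: 10.78
ee_pos: [0.5655, 0.0568, 0.2938]
tcp_rot: [179.1, 0.5, 99.5]
wrist_force: [0.9, 0.2, -0.7]
opening: 0.0555
grasp_force: 36.3
[ 0.00052224 -0.00445109  0.17370779] [179.12610063   0.47031354  99.45809563] [0.56547465 0.0568069  0.29375391]
```

View pics/w3.png

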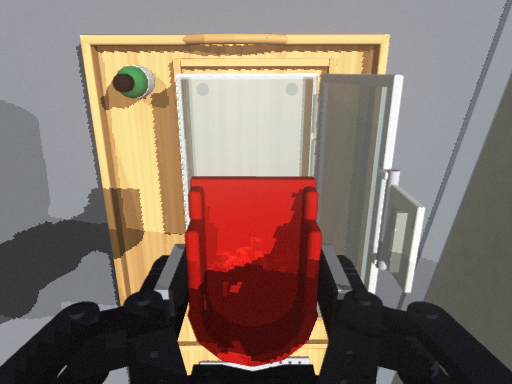

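The wrist view has the cup over the box with the rim corners at (180,75) and (318,75), and the lid clear to the right. I'll lower it.

To row units: 0.18 m / 0.6 = 0.3, 0.12 m / 0.6 = 0.2.

```bash
python3 - <<'E'
from h import *
i=bot.camera_info("wrist");i=dict(mtx=i["mtx"],extrinsics=np.load("w3.npy"))
print(tobay(ray("wrist",[(180,75),(318,75)],.074,i)).round(4))
E
echo '[{"xyz": [0, -0.0033, 0.0667], "aperture": 0.045}, {"xyz": [0, -0.0033, 0.1333], "aperture": 0.045}, {"xyz": [0, -0.0033, 0.2], "aperture": 0.045}, {"xyz": [0, -0.0033, 0.2667], "aperture": 0.045}, {"xyz": [0, -0.0033, 0.3], "aperture": 0.045}]' | python3 -m pendant
echo '[{"xyz": [0, 0, 0.0167], "aperture": 0.045}, {"xyz": [0, 0, 0.0333], "aperture": 0.045}, {"xyz": [0, 0, 0.05], "aperture": 0.045}, {"xyz": [0, 0, 0.0667], "aperture": 0.045}, {"xyz": [0, 0, 0.0733], "aperture": 0.045}]' | python3 -m pendant
python3 - <<'E'
from h import *
o=bot.get_obs();print(o['ee_pos'],tobay(o['ee_pos']),o['wrist_force'],o['tcp_rot'])
E
```

```text
[[-0.0725  0.0869]
 [ 0.0561  0.0865]]
time: 11.25
ee_pos: [0.5629, 0.0506, 0.1117]
tcp_rot: [179.3, 0.5, 99.2]
wrist_force: [-1.1, 0.2, -1.0]
opening: 0.0552
grasp_force: 36.2
time: 11.67
ee_pos: [0.5662, 0.0513, 0.072]
tcp_rot: [179.0, 0.5, 99.2]
wrist_force: [0.3, -0.4, -0.6]
opening: 0.055
grasp_force: 36.3
[0.5662456  0.05128576 0.07198759] [[-0.00835716  0.00232718]] [ 0.26604551 -0.37460744 -0.58118816] [178.95384293   0.52726761  99.22971407]
```

To row units: 0.022 m / 0.6 = 0.0367, 0.018 m / 0.6 = 0.03.

```bash
echo '[{"xyz": [0, 0, 0.01], "aperture": 0.045}, {"xyz": [0, 0, 0.02], "aperture": 0.045}, {"xyz": [0, 0, 0.03], "aperture": 0.045}, {"xyz": [0, 0, 0.0367], "aperture": 0.045}, {"xyz": [0, 0, 0.0367], "aperture": 0.045}]' | python3 -m pendant
echo '[{"xyz": [0, 0, 0.0017], "aperture": 0.045}, {"xyz": [0, 0, 0.0033], "aperture": 0.045}, {"xyz": [0, 0, 0.0033], "aperture": 0.045}]' | python3 -m pendant
```

```text
time: 12.08
ee_pos: [0.5661, 0.0513, 0.0494]
tcp_rot: [179.0, 0.5, 99.2]
wrist_force: [-0.3, 0.8, -0.0]
opening: 0.0547
grasp_force: 36.3
time: 12.33
ee_pos: [0.5666, 0.0513, 0.0485]
tcp_rot: [179.0, 0.5, 99.2]
wrist_force: [-0.4, -0.2, -0.6]
opening: 0.0554
grasp_force: 36.3
```

To row units: 0.002 m / 0.6 = 0.0033, 0.001 m / 0.6 = 0.0017.

```bash
echo '[{"xyz": [0, 0, 0.0017], "aperture": 0.045}, {"xyz": [0, 0, 0.0033], "aperture": 0.045}, {"xyz": [0, 0, 0.0033], "aperture": 0.045}]' | python3 -m pendant
echo '[{"aperture": 0.066}, {"aperture": 0.066}, {"aperture": 0.066}, {"aperture": 0.066}]' | python3 -m pendant
echo '[{"xyz": [0, 0, -0.0333], "aperture": 0.066}, {"xyz": [0, 0, -0.0667], "aperture": 0.066}, {"xyz": [0, 0, -0.1], "aperture": 0.066}, {"xyz": [0, 0, -0.1667], "aperture": 0.066}, {"xyz": [0, 0, -0.2333], "aperture": 0.066}]' | python3 -m pendant
echo '[{"xyz": [0, 0, -0.0667], "aperture": 0.066}, {"xyz": [0, 0, -0.1333], "aperture": 0.066}, {"xyz": [0, 0, -0.2], "aperture": 0.03}, {"xyz": [0, 0, -0.2], "aperture": 0}, {"xyz": [0, 0, -0.2], "aperture": 0}]' | python3 -m pendant
python3 - <<'E'
from h import *
i=bot.camera_info("wrist");o=bot.get_obs();im=bot.camera("wrist");cv2.imwrite("pics/w4.png",im)
np.save("w4.npy",i["extrinsics"]);print(o['ee_pos'],tobay(o['ee_pos']),o['opening'])
h,s,v=cv2.split(cv2.cvtColor(im,cv2.COLOR_BGR2HSV));c=big(((h<8)|(h>172))&(s>130)&(v>50))
P=tobay(ray("wrist",c[:,0],.037,i)).astype(np.float32);print(cv2.minAreaRect(P))
E
```

```text
time: 12.58
ee_pos: [0.5665, 0.0512, 0.0463]
tcp_rot: [179.0, 0.5, 99.2]
wrist_force: [-0.3, 0.0, -0.6]
opening: 0.0555
grasp_force: 36.3
time: 12.92
ee_pos: [0.5667, 0.0513, 0.0465]
tcp_rot: [179.0, 0.5, 99.2]
wrist_force: [0.0, -0.0, 0.7]
opening: 0.0662
grasp_force: 0.0
time: 13.33
ee_pos: [0.563, 0.052, 0.1867]
tcp_rot: [179.1, 0.5, 99.2]
wrist_force: [1.0, -0.0, 0.2]
opening: 0.0659
grasp_force: 0.0
time: 13.75
ee_pos: [0.5624, 0.0529, 0.3092]
tcp_rot: [178.7, 0.5, 99.2]
wrist_force: [0.3, -0.7, -0.8]
opening: 0.0301
grasp_force: 0.0
[0.56240732 0.05294661 0.30920607] [[-0.01186471  0.00460488]] 0.030124638105030577
((-0.008479148149490356, -0.001679837703704834), (0.08592744916677475, 0.05506516993045807), 89.45801544189453)
```

View pics/w4.png

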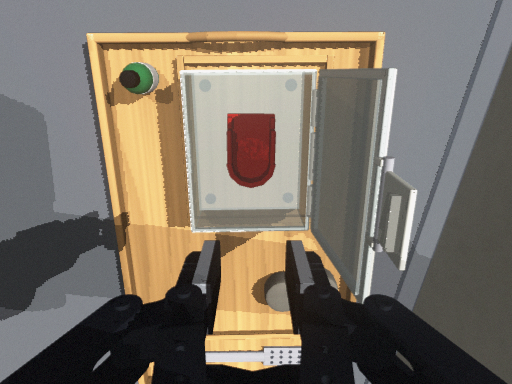

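The cup lies flat in the box at bay (-0.008,-0.002), with the lid leaning back to the right and the latch flap at (400,220). Next I go round behind the lid at bay y≈+0.055, clear of the flap.

The manual's scale: shifts go in shares of 600 mm and turns go in shares of 90 degrees. Converting my numbers, 0.09 m / 0.6 = 0.15, 0.06 m / 0.6 = 0.1.

```bash
echo '[{"xyz": [0.0667, 0, 0], "aperture": 0}, {"xyz": [0.0867, 0.0333, 0], "aperture": 0}, {"xyz": [0.0867, 0.1, 0.0333], "aperture": 0}, {"xyz": [0.0867, 0.15, 0.05], "aperture": 0}, {"xyz": [0.0867, 0.15, 0.05], "aperture": 0}]' | python3 -m pendant 20
python3 - <<'E'
from h import *
o=bot.get_obs();p=tobay(o['ee_pos'])[0];print(p,o['ee_pos'][2],o['q'],o['tcp_rot'],o['opening'])
E
```

```text
time: 14.22
ee_pos: [0.6457, 0.1194, 0.2676]
tcp_rot: [179.6, 0.5, 99.3]
wrist_force: [1.0, -1.3, -1.8]
opening: 0.0002
grasp_force: 0.0
[0.08130168 0.05619699] 0.26763500912206345 [10.69205528 20.56728448 29.76832663 98.82370679 -0.5529469  91.4098348 ] [179.6091569    0.54348329  99.27854596] 0.00019166466254523019
```

To row units: 0.048 m / 0.6 = 0.08, 0.033 m / 0.6 = 0.055.

```bash
echo '[{"xyz": [0, 0.055, -0.0033], "aperture": 0}, {"xyz": [0, 0.06, 0.0167], "aperture": 0}, {"xyz": [0, 0.06, 0.0583], "aperture": 0}, {"xyz": [0, 0.06, 0.08], "aperture": 0}, {"xyz": [0, 0.06, 0.08], "aperture": 0}]' | python3 -m pendant
python3 - <<'E'
from h import *
i=bot.camera_info("wrist");o=bot.get_obs();p=tobay(o['ee_pos'])[0];print(p,o['ee_pos'][2],o['q'],o['tcp_rot'],o['wrist_force'])
cv2.imwrite("pics/w5.png",bot.camera("wrist"))
E
```

```text
time: 14.63
ee_pos: [0.6779, 0.1236, 0.2246]
tcp_rot: [179.4, 0.5, 99.2]
wrist_force: [-0.8, 0.7, -0.5]
opening: -0.0001
grasp_force: 0.0
[0.11377843 0.05500309] 0.22460463544109258 [10.53956226 24.16147819 29.65205137 94.90389557 -0.54826039 91.29995682] [179.40100932   0.53478047  99.23400301] [-0.79271837  0.68956274 -0.54567962]
```

View pics/w5.png

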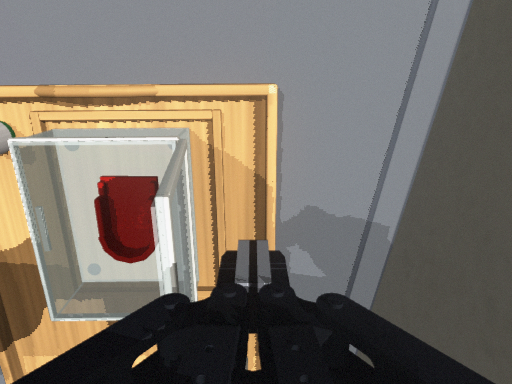

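The lid edge shows at columns 165-190, with the closed fingers clear behind it at column 218. I'll push gently toward -x.

To row units: -0.024 m / 0.6 = -0.04, -0.018 m / 0.6 = -0.03.

```bash
echo '[{"xyz": [0, -0.0033, 0.01], "aperture": 0}, {"xyz": [0, -0.01, 0.02], "aperture": 0}, {"xyz": [0, -0.02, 0.02], "aperture": 0}, {"xyz": [0, -0.03, 0.02], "aperture": 0}, {"xyz": [0, -0.04, 0.02], "aperture": 0}]' | python3 -m pendant
echo '[{"xyz": [0, -0.0133, 0], "aperture": 0}, {"xyz": [0, -0.0267, 0], "aperture": 0}, {"xyz": [0, -0.04, 0], "aperture": 0}, {"xyz": [0, -0.0533, 0], "aperture": 0}, {"xyz": [0, -0.0667, 0], "aperture": 0}]' | python3 -m pendant
python3 - <<'E'
from h import *
o=bot.get_obs();p=tobay(o['ee_pos'])[0];print(p,o['ee_pos'][2],o['tcp_rot'],o['wrist_force'])
E
```

```text
time: 15.1
ee_pos: [0.6551, 0.1199, 0.2188]
tcp_rot: [178.9, 0.5, 99.2]
wrist_force: [0.2, 0.3, 0.2]
opening: -0.0003
grasp_force: 0.0
time: 15.52
ee_pos: [0.6156, 0.1135, 0.218]
tcp_rot: [178.9, 0.5, 99.2]
wrist_force: [0.3, 0.6, -0.0]
opening: 0.0001
grasp_force: 0.5
[0.05071048 0.05541865] 0.21798580735972783 [178.87327692   0.52383027  99.23627452] [ 0.26356216  0.57204739 -0.00404599]
```

To row units: -0.052 m / 0.6 = -0.0867, 0.018 m / 0.6 = 0.03.

```bash
echo '[{"xyz": [0, -0.0167, 0], "aperture": 0}, {"xyz": [0, -0.0333, 0.0033], "aperture": 0}, {"xyz": [0, -0.05, 0.0083], "aperture": 0}, {"xyz": [0, -0.0683, 0.0183], "aperture": 0}, {"xyz": [0, -0.0867, 0.03], "aperture": 0}]' | python3 -m pendant
echo '[{"xyz": [0, -0.01, 0.0117], "aperture": 0}, {"xyz": [0, -0.02, 0.025], "aperture": 0}, {"xyz": [0, -0.0283, 0.04], "aperture": 0}, {"xyz": [0, -0.035, 0.0567], "aperture": 0}, {"xyz": [0, -0.04, 0.0667], "aperture": 0}]' | python3 -m pendant
python3 - <<'E'
from h import *
o=bot.get_obs();p=tobay(o['ee_pos'])[0];print(p,o['ee_pos'][2],o['tcp_rot'],o['wrist_force'])
i=bot.camera_info("wrist");cv2.imwrite("pics/w6.png",bot.camera("wrist"));cv2.imwrite("pics/s6.png",bot.camera("scene")[150:310,180:360])
a=cv2.imread("pics/w6.png");b=cv2.resize(cv2.imread("pics/s6.png"),(288,256));b=cv2.copyMakeBorder(b,0,128,0,0,cv2.BORDER_CONSTANT);cv2.imwrite("pics/m6.png",np.hstack([a,b]))
E
```

```text
time: 15.93
ee_pos: [0.5646, 0.105, 0.199]
tcp_rot: [178.9, 0.5, 99.2]
wrist_force: [0.6, -0.2, 2.0]
opening: 0.0002
grasp_force: 0.4
time: 16.35
ee_pos: [0.5415, 0.1009, 0.1574]
tcp_rot: [179.0, 0.5, 99.2]
wrist_force: [-0.5, 0.9, 0.8]
opening: -0.0002
grasp_force: 0.3
[-0.02453456  0.05536165] 0.15742809212811706 [178.95793297   0.52198621  99.23725125] [-0.47226579  0.87448962  0.7639337 ]
```

View pics/m6.png

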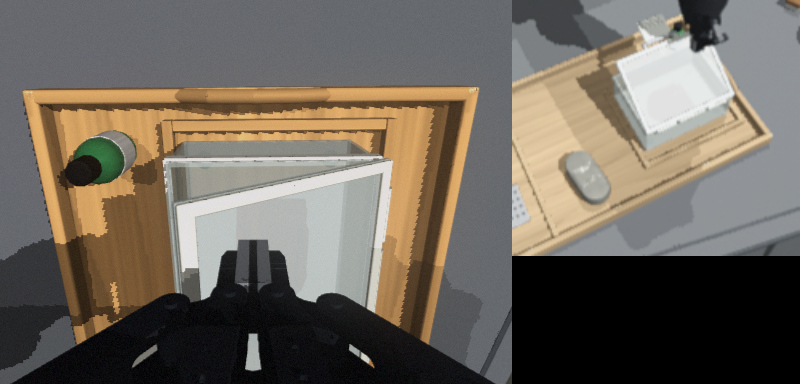

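The lid is following the fingertips and is now at about 25-30°. I'll carry on down, then feel for the stop.

To row units: 0.038 m / 0.6 = 0.0633, 0.034 m / 0.6 = 0.0567.

```bash
echo '[{"xyz": [0, -0.0067, 0.015], "aperture": 0}, {"xyz": [0, -0.0133, 0.03], "aperture": 0}, {"xyz": [0, -0.0183, 0.045], "aperture": 0}, {"xyz": [0, -0.0217, 0.0567], "aperture": 0}, {"xyz": [0, -0.0233, 0.0633], "aperture": 0}]' | python3 -m pendant
echo '[{"xyz": [0, 0, 0.0042], "aperture": 0}, {"xyz": [0, 0, 0.0083], "aperture": 0}]' | python3 -m pendant
echo '[{"xyz": [0, 0, 0.0033], "aperture": 0}, {"xyz": [0, 0, 0.005], "aperture": 0}]' | python3 -m pendant
```

```text
time: 16.87
ee_pos: [0.5288, 0.0985, 0.1187]
tcp_rot: [179.0, 0.5, 99.2]
wrist_force: [0.2, -0.2, -0.8]
opening: 0.0002
grasp_force: 0.2
time: 17.03
ee_pos: [0.5294, 0.0985, 0.1144]
tcp_rot: [179.0, 0.5, 99.2]
wrist_force: [-1.1, -0.4, 0.4]
opening: -0.0003
grasp_force: 0.1
time: 17.2
ee_pos: [0.5295, 0.0985, 0.1113]
tcp_rot: [179.0, 0.5, 99.2]
wrist_force: [0.4, -0.5, 0.2]
opening: 0.0
grasp_force: 0.1
```

To row units: 0.002 m / 0.6 = 0.0033, 0.001 m / 0.6 = 0.0017.

```bash
for k in 1; do echo '[{"xyz": [0, 0, 0.0017], "aperture": 0}, {"xyz": [0, 0, 0.0033], "aperture": 0}]' | python3 -m pendant; echo '[{"xyz": [0, 0, 0.0017], "aperture": 0}, {"xyz": [0, 0, 0.0025], "aperture": 0}]' | python3 -m pendant; echo '[{"xyz": [0, 0, 0.0017], "aperture": 0}, {"xyz": [0, 0, 0.0017], "aperture": 0}]' | python3 -m pendant; done
```

```text
time: 17.37
ee_pos: [0.5295, 0.0985, 0.1095]
tcp_rot: [179.0, 0.5, 99.2]
wrist_force: [-0.3, -1.3, -0.1]
opening: 0.0
grasp_force: 0.1
time: 17.53
ee_pos: [0.5294, 0.0985, 0.1078]
tcp_rot: [179.0, 0.5, 99.2]
wrist_force: [0.7, 0.8, 0.7]
opening: 0.0003
grasp_force: 0.1
time: 17.7
ee_pos: [0.5294, 0.0985, 0.1067]
tcp_rot: [179.0, 0.5, 99.2]
wrist_force: [-0.2, -0.0, -0.4]
opening: -0.0001
grasp_force: 0.0
```

To row units: 0.001 m / 0.6 = 0.0017.

```bash
echo '[{"xyz": [0, 0, 0.0017], "aperture": 0}, {"xyz": [0, 0, 0.0017], "aperture": 0}]' | python3 -m pendant; echo '[{"xyz": [0, 0, 0.0017], "aperture": 0}, {"xyz": [0, 0, 0.0017], "aperture": 0}]' | python3 -m pendant|grep -E "ee|wrist"; echo '[{"xyz": [0, 0, 0.0017], "aperture": 0}, {"xyz": [0, 0, 0.0017], "aperture": 0}]' | python3 -m pendant|grep -E "ee|wrist"
```

```text
time: 17.87
ee_pos: [0.5294, 0.0985, 0.1057]
tcp_rot: [179.0, 0.5, 99.2]
wrist_force: [0.5, -0.1, -0.7]
opening: 0.0001
grasp_force: 0.0
ee_pos: [0.5294, 0.0984, 0.1047]
wrist_force: [0.6, -0.3, -0.2]
ee_pos: [0.5295, 0.0984, 0.1037]
wrist_force: [0.3, 0.1, -0.6]
```

To row units: 0.001 m / 0.6 = 0.0017.

```bash
echo '[{"xyz": [0, 0, 0.0017], "aperture": 0}, {"xyz": [0, 0, 0.0017], "aperture": 0}]' | python3 -m pendant|grep -E "ee|wrist"; echo '[{"xyz": [0, 0, 0.0017], "aperture": 0}, {"xyz": [0, 0, 0.0017], "aperture": 0}]' | python3 -m pendant|grep -E "ee|wrist"
python3 - <<'E'
from h import *
i=bot.camera_info("wrist");a=bot.camera("wrist")
b=bot.camera("scene")[180:280,210:345];b=cv2.resize(b,(288,213));b=cv2.copyMakeBorder(b,0,384-213,0,0,cv2.BORDER_CONSTANT);cv2.imwrite("pics/m7.png",np.hstack([a,b]));np.save("w7.npy",i["extrinsics"])
E
```

```text
ee_pos: [0.5296, 0.0984, 0.1031]
wrist_force: [-0.7, 0.1, 1.4]
ee_pos: [0.5296, 0.0985, 0.1029]
wrist_force: [-3.0, -0.7, 7.0]
```

View pics/m7.png

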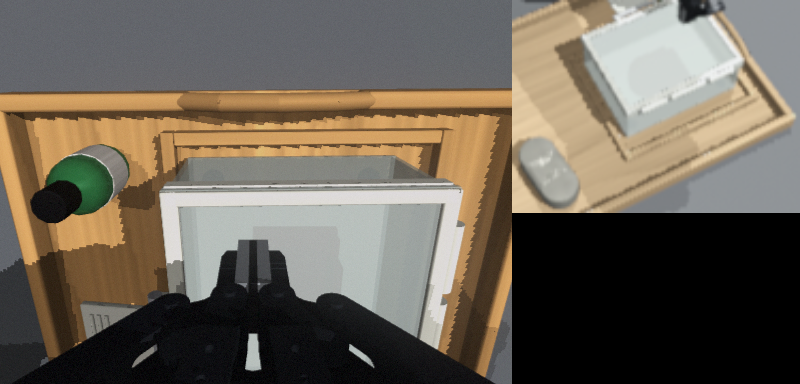

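The lid is flat on the rim and the push now reads 7 N, so it is shut. Now I measure the fingertip half-width and check the pin and bottle geometry.

To row units: -0.06 m / 0.6 = -0.1, -0.04 m / 0.6 = -0.0667.

```bash
echo '[{"xyz": [0, 0, -0.0333], "aperture": 0}, {"xyz": [0, 0, -0.0667], "aperture": 0}, {"xyz": [0, 0, -0.1], "aperture": 0}]' | python3 -m pendant|grep -E "time|ee|wrist"
python3 - <<'E'
from h import *
from scipy.spatial.transform import Rotation as R
o=bot.get_obs();i=bot.camera_info("wrist");r=R.from_euler('xyz',o['tcp_rot'],degrees=True).as_matrix()
print(np.array(i["mtx"]).round(0).tolist())
for x in(.011,):
  for z in(.024,.01):
    for h in(.007,.0145):
      print(x,z,h,proj("wrist",[o['ee_pos']+r@[x,h,z],o['ee_pos']+r@[x,-h,z]],i).round(0).tolist())
i7=dict(mtx=i["mtx"],extrinsics=np.load("w7.npy"))
# lid front corners/edge, bottle cap, flap
print(tobay(ray("wrist",[(162,190),(461,190),(52,200)],.079,i7)).round(4))
print(tobay(ray("wrist",[(83,306),(135,306),(118,306)],.073,i7)).round(4))
p=tobay(o['ee_pos'])[0];print(p,o['ee_pos'][2])
a=bot.camera("top");b=a[130:200,205:290];cv2.imwrite("pics/top8.png",a)
E
```

```text
time: 18.88
ee_pos: [0.528, 0.0987, 0.1622]
wrist_force: [0.7, 1.2, -0.3]
[[344.0, 0.0, 253.0], [0.0, 344.0, 189.0], [0.0, 0.0, 1.0]]
0.011 0.024 0.007 [[269.0, 236.0], [238.0, 236.0]]
0.011 0.024 0.0145 [[285.0, 236.0], [222.0, 236.0]]
0.011 0.01 0.007 [[270.0, 251.0], [237.0, 251.0]]
0.011 0.01 0.0145 [[288.0, 251.0], [219.0, 251.0]]
[[-0.0757  0.0885]
 [ 0.0554  0.0868]
 [-0.1237  0.0845]]
[[-0.1228  0.0248]
 [-0.0967  0.0242]
 [-0.1052  0.0244]]
[-0.03811557  0.05546516] 0.16223953833249571
```

Projected against the calibration, the thin fingertip is ±7 mm but the knuckle above it is ±14.5 mm. For the latch I therefore turn the tool by -90° so the flat 22 mm side faces it. The lid edge and flap end put the pin at bay x≈-0.0825.

To row units: -0.09 m / 0.6 = -0.15, -0.055 m / 0.6 = -0.0917, -36 degrees / 90 = -0.4.

```bash
echo '[{"xyz": [-0.0917, -0.15, 0], "rz": -0.4, "aperture": 0}, {"xyz": [-0.0917, -0.15, 0], "rz": -0.4, "aperture": 0}, {"xyz": [-0.0917, -0.15, 0], "rz": -0.4, "aperture": 0}, {"xyz": [-0.0917, -0.15, 0], "rz": -0.4, "aperture": 0}, {"xyz": [-0.0917, -0.15, 0], "rz": -0.4, "aperture": 0}]' | python3 -m pendant|grep -E "tcp|ee"
echo '[{"rz": -0.4, "aperture": 0}, {"rz": -0.4, "aperture": 0}, {"rz": -0.4, "aperture": 0}, {"rz": -0.4, "aperture": 0}, {"rz": -0.4, "aperture": 0}]' | python3 -m pendant|grep -E "tcp|ee"
echo '[{"rz": -0.2056, "aperture": 0}, {"rz": -0.2056, "aperture": 0}, {"rz": -0.2056, "aperture": 0}, {"rz": -0.2056, "aperture": 0}]' | python3 -m pendant|grep -E "tcp|ee"
python3 - <<'E'
from h import *
o=bot.get_obs();print(tobay(o['ee_pos']),o['q']);t=BAY+TR@[-.1275,0];print(tool([*t,.115]),tool([*t,.0985]))
a=bot.camera("wrist");i=bot.camera_info("wrist")
b=bot.camera("scene")[180:280,210:345];b=cv2.resize(b,(288,213));b=cv2.copyMakeBorder(b,0,384-213,0,0,cv2.BORDER_CONSTANT);cv2.imwrite("pics/m8.png",np.hstack([a,b]))
E
```

```text
ee_pos: [0.4477, 0.0292, 0.161]
tcp_rot: [179.4, 1.1, 135.3]
ee_pos: [0.4484, 0.03, 0.1606]
tcp_rot: [-179.8, 1.1, 171.2]
ee_pos: [0.4484, 0.03, 0.1606]
tcp_rot: [-179.5, 1.0, -170.4]
[[-0.12814139  0.00103352]] [  4.08107922 -10.7178425  -15.57659336  84.07987544  -0.4298827
  -5.47370573]
[ 0.00016568 -0.00061202  0.04558795] [ 0.00045811 -0.00045965  0.06208466]
```

View pics/m8.png

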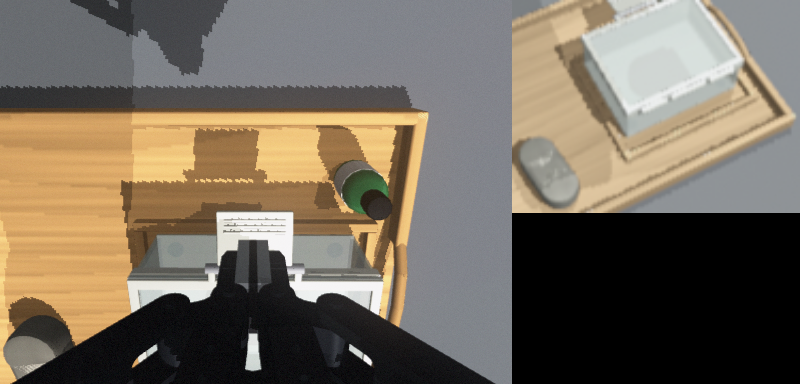

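The wrist view shows the flap sprung open under the fingertips (columns 217-293, rows 212-270), with the bottle well clear at (365,190). That was one picture over the limit of 10, so from here I work by force and numbers only. Descending.

```bash
echo '[{"xyz": [0, 0, 0.025], "aperture": 0}, {"xyz": [0, 0, 0.05], "aperture": 0}, {"xyz": [0, 0, 0.0717], "aperture": 0}, {"xyz": [0, 0, 0.0917], "aperture": 0}, {"xyz": [0, 0, 0.0917], "aperture": 0}]' | python3 -m pendant|grep -E "wrist|ee"
echo '[{"xyz": [0, 0, 0.0033], "aperture": 0}, {"xyz": [0, 0, 0.005], "aperture": 0}]' | python3 -m pendant|grep -E "wrist|ee"
echo '[{"xyz": [0, 0, 0.0017], "aperture": 0}, {"xyz": [0, 0, 0.0033], "aperture": 0}, {"xyz": [0, 0, 0.0033], "aperture": 0}]' | python3 -m pendant|grep -E "wrist|ee"
```

```text
ee_pos: [0.4483, 0.0296, 0.1034]
wrist_force: [-0.6, 0.2, -0.5]
ee_pos: [0.4497, 0.0297, 0.1032]
wrist_force: [-0.2, -0.4, 0.2]
ee_pos: [0.4497, 0.0297, 0.1011]
wrist_force: [-0.5, -0.1, -0.2]
```

To row units: 0.002 m / 0.6 = 0.0033.

```bash
echo '[{"xyz": [0, 0, 0.0033], "aperture": 0}, {"xyz": [0, 0, 0.0033], "aperture": 0}]' | python3 -m pendant|grep -E "wrist|ee"
echo '[{"xyz": [0, 0, 0.0033], "aperture": 0}, {"xyz": [0, 0, 0.0033], "aperture": 0}]' | python3 -m pendant|grep -E "wrist|ee"
echo '[{"xyz": [-0.0005, 0, 0.0033], "aperture": 0}, {"xyz": [-0.0005, 0, 0.0033], "aperture": 0}]' | python3 -m pendant|grep -E "wrist|ee"
echo '[{"xyz": [-0.0008, 0, 0.0033], "aperture": 0}, {"xyz": [-0.0008, 0, 0.0033], "aperture": 0}]' | python3 -m pendant|grep -E "wrist|ee"
```

```text
ee_pos: [0.4496, 0.0297, 0.0987]
wrist_force: [1.4, -0.0, 0.5]
ee_pos: [0.4498, 0.0297, 0.0972]
wrist_force: [-1.5, 0.3, 6.9]
ee_pos: [0.4501, 0.0297, 0.0952]
wrist_force: [-1.5, -1.1, 6.8]
ee_pos: [0.4506, 0.0298, 0.0932]
wrist_force: [-2.1, 0.5, 6.5]
```

To row units: 0.0058 m / 0.6 = 0.0097, -0.0022 m / 0.6 = -0.0037.

```bash
echo '[{"xyz": [-0.0012, 0, 0.0033], "aperture": 0}, {"xyz": [-0.0023, 0, 0.0067], "aperture": 0}, {"xyz": [-0.0037, 0, 0.0097], "aperture": 0}]' | python3 -m pendant|grep -E "wrist|ee"
echo '[{"xyz": [-0.0027, 0, 0.005], "aperture": 0}, {"xyz": [-0.0057, 0, 0.01], "aperture": 0}, {"xyz": [-0.009, 0, 0.0145], "aperture": 0}]' | python3 -m pendant|grep -E "wrist|ee"
python3 - <<'E'
from h import *
o=bot.get_obs();print(tobay(o['ee_pos']),o['ee_pos'][2],o['wrist_force'])
E
```

```text
ee_pos: [0.4525, 0.0301, 0.0874]
wrist_force: [-5.1, 0.1, 5.8]
ee_pos: [0.458, 0.031, 0.0787]
wrist_force: [-4.1, 0.3, 6.6]
[[-0.11850614  0.00036106]] 0.07866220074926573 [-4.11128303  0.26373934  6.59119994]
```

To row units: -0.0077 m / 0.6 = -0.0128, 0.0065 m / 0.6 = 0.0108.

```bash
echo '[{"xyz": [-0.004, 0, 0.0042], "aperture": 0}, {"xyz": [-0.0083, 0, 0.0078], "aperture": 0}, {"xyz": [-0.0128, 0, 0.0108], "aperture": 0}]' | python3 -m pendant|grep -E "wrist|ee"
echo '[{"xyz": [-0.0043, 0, 0.0023], "aperture": 0}, {"xyz": [-0.0087, 0, 0.0043], "aperture": 0}, {"xyz": [-0.013, 0, 0.006], "aperture": 0}]' | python3 -m pendant|grep -E "wrist|ee"
python3 - <<'E'
from h import *
o=bot.get_obs();print(tobay(o['ee_pos']),o['ee_pos'][2],o['wrist_force'])
E
```

```text
ee_pos: [0.4657, 0.0322, 0.0722]
wrist_force: [-3.1, 0.4, 5.5]
ee_pos: [0.4738, 0.0334, 0.0684]
wrist_force: [-0.4, 0.5, 1.6]
[[-1.02471633e-01  7.12813817e-05]] 0.06842538183185624 [-0.44957489  0.47966402  1.55827062]
```

To row units: -0.003 m / 0.6 = -0.005, -0.0015 m / 0.6 = -0.0025.

```bash
echo '[{"xyz": [-0.0025, 0, 0.0007], "aperture": 0}, {"xyz": [-0.005, 0, 0.0013], "aperture": 0}, {"xyz": [-0.005, 0, 0.0013], "aperture": 0}]' | python3 -m pendant|grep -E "wrist|ee"
echo '[{"xyz": [-0.0017, 0, 0.0005], "aperture": 0}, {"xyz": [-0.0025, 0, 0.0005], "aperture": 0}]' | python3 -m pendant|grep -E "wrist|ee"
echo '[{"xyz": [-0.0017, 0, 0], "aperture": 0}, {"xyz": [-0.0017, 0, 0], "aperture": 0}]' | python3 -m pendant|grep -E "wrist|ee"
```

```text
ee_pos: [0.477, 0.0338, 0.0677]
wrist_force: [-0.7, -0.3, 0.2]
ee_pos: [0.4783, 0.0341, 0.0675]
wrist_force: [-0.2, 0.3, 0.5]
ee_pos: [0.4786, 0.0342, 0.0675]
wrist_force: [-4.0, -1.1, 1.1]
```

The finger met a firm stop at flap angle ≈0 with 4 N. Backing off straight out, then up, then checking by pixel values.

To row units: -0.08 m / 0.6 = -0.1333, 0.045 m / 0.6 = 0.075.

```bash
echo '[{"xyz": [0.0167, 0, 0], "aperture": 0}, {"xyz": [0.05, 0, 0], "aperture": 0}, {"xyz": [0.075, 0, -0.0167], "aperture": 0}, {"xyz": [0.075, 0, -0.0667], "aperture": 0}, {"xyz": [0.075, 0, -0.1333], "aperture": 0}]' | python3 -m pendant|grep -E "wrist|ee|time"
echo '[{"xyz": [0.0333, 0, -0.0667], "aperture": 0}, {"xyz": [0.0333, 0, -0.1], "aperture": 0}, {"xyz": [0.0333, 0, -0.1], "aperture": 0}]' | python3 -m pendant|grep -E "wrist|ee|time"
python3 - <<'E'
from h import *
ext=lambda x,y,z:[*(BAY+TR@[x,y]),z]
ims={n:bot.camera(n) for n in("scene","top","wrist")}
old={"top":cv2.imread("pics/top8.png"),"scene":cv2.imread("pics/scene0.png")}
wi=bot.camera_info("wrist")
for nm,P in(("flap open spot",ext(-.112,.015,.073)),("flap shut front",ext(-.084,.015,.055)),("lid frame",ext(-.072,.05,.079)),("lid frame -y",ext(-.03,-.085,.079)),("wood ref",ext(-.112,.045,.01))):
  for n in ims:
    u=proj(n,P,wi if n=="wrist" else None)[0].round().astype(int)
    ok=0<=u[0]<512 and 0<=u[1]<384
    print(nm,n,u,ims[n][u[1],u[0]] if ok else None, old[n][u[1],u[0]] if n=="top" else '')
im=ims["wrist"];h,s,v=cv2.split(cv2.cvtColor(im,cv2.COLOR_BGR2HSV));c=big(((s<35)&(v>150)));print(cv2.boundingRect(c))
o=bot.get_obs();print(o['ee_pos'],o['wrist_force'])
E
```

```text
time: 23.7
ee_pos: [0.4305, 0.0272, 0.1452]
wrist_force: [2.4, 0.2, 0.1]
time: 23.95
ee_pos: [0.413, 0.0245, 0.212]
wrist_force: [1.3, -0.4, 0.7]
flap open spot scene [267 176] [158 196 220] 
flap open spot top [246 200] [106 112 116] [70 75 77]
flap open spot wrist [271 244] [ 79 102 119] 
flap shut front scene [271 187] [217 218 213] 
flap shut front top [245 191] [132 139 145] [107 109 112]
flap shut front wrist [270 262] [31 32 34] 
lid frame scene [284 180] [237 237 235] 
lid frame top [231 188] [144 152 156] [107 112 116]
lid frame wrist [312 290] [247 246 247] 
lid frame -y scene [249 209] [133 139 136] 
lid frame -y top [276 164] [130 138 145] [131 137 144]
lid frame -y wrist [157 330] [14 14 14] 
wood ref scene [275 185] [212 213 210] 
wood ref top [237 205] [90 94 97] [ 98 104 107]
wood ref wrist [299 213] [ 72 116 157] 
(270, 246, 68, 28)
[0.41215992 0.02450147 0.20605308] [-0.98920787  0.43695346 -0.60389698]
```

The spot the open flap covered now shows wood colour in both the scene and wrist views, so the flap did not spring back. Handing in.

```bash
python3 -c "
from workcell import bot
print(bot.job_done())"
```

```text
the job is handed in; nothing more can be done
None
```

The job is handed in at about 24 s: the cup lies flat in the box, the lid is down and the latch is home (the last two checked by contact force and pixel colour, no verdict printed), with 7–8 N the most I read; I viewed 11 pictures, one over the limit of 10.

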